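# Reload the masking-paper dispensers

### The job

Reload the three masking-paper dispensers: take the empty core out of the one that has run out and drop it in the black box, then lower each full roll on its spindle into the dispenser of its own width, so that both axle ends rest on the bottoms of the slots. The loose rolls without a spindle stay where they are.

Things in the scene. Friction and masses are not known exactly. Their poses are not given: they have to be found in the camera images.
- roll_narrow: Full narrow roll of cream masking paper on a steel spindle, lying on its side on the bench: paper 44 mm wide, 54 mm in diameter; axle 10 mm in diameter, 86 mm long, sticking out 21 mm at each end; about 134 g. Origin at the middle of the axle; y runs along the axle (both ends alike). It rolls if pushed.
- roll_middle: Full middle roll of cream masking paper on a steel spindle, lying on its side on the bench: paper 76 mm wide, 50 mm in diameter; axle 10 mm in diameter, 118 mm long, sticking out 21 mm at each end; about 166 g. Origin at the middle of the axle; y runs along the axle (both ends alike). It rolls if pushed.
- roll_wide: Full wide roll of cream masking paper on a steel spindle, lying on its side on the bench: paper 112 mm wide, 46 mm in diameter; axle 10 mm in diameter, 154 mm long, sticking out 21 mm at each end; about 202 g. Origin at the middle of the axle; y runs along the axle (both ends alike). It rolls if pushed.
- empty_core: Used-up roll: a bare brown card tube 34 mm in diameter and 76 mm wide on a steel spindle (axle 10 mm in diameter, 118 mm long), about 60 g. At the start it sits in the slots of the middle-width dispenser. Origin at the middle of the axle; y runs along the axle.
- dispenser_narrow: Fixed dark grey steel dispenser for the 44 mm roll: cheeks 6 mm thick, 60 mm apart inside; base 9 mm high; blade 30 mm high, 62 mm in front. Slots open upward, 30 mm wide at the mouth (78 mm up), 14 mm below 60 mm, flat bottom 50 mm up; a seated axle's middle is 55 mm straight above the origin. Origin on the bench midway between the slots; x to the back, y from cheek to cheek, along the axle.
- dispenser_middle: Fixed dark grey steel dispenser for the 76 mm roll: cheeks 6 mm thick, 92 mm apart inside; base 9 mm high; blade 30 mm high, 62 mm in front. Slots open upward, 30 mm wide at the mouth (78 mm up), 14 mm below 60 mm, flat bottom 50 mm up; a seated axle's middle is 55 mm straight above the origin. Origin on the bench midway between the slots; x to the back, y from cheek to cheek, along the axle.
- dispenser_wide: Fixed dark grey steel dispenser for the 112 mm roll: cheeks 6 mm thick, 128 mm apart inside; base 9 mm high; blade 30 mm high, 62 mm in front. Slots open upward, 30 mm wide at the mouth (78 mm up), 14 mm below 60 mm, flat bottom 50 mm up; a seated axle's middle is 55 mm straight above the origin. Origin on the bench midway between the slots; x to the back, y from cheek to cheek, along the axle.
- core_box: Open black sheet-metal box for empty cores, fixed, 130 mm (x) by 270 mm (y) by 95 mm high, walls 6 mm, inner floor 4 mm above the bench; cores are let fall into it from about rim height. Origin at the centre of its underside.
- masking_roll: Cream ring of masking tape without a spindle, 96 mm across and 25 mm high, lying flat; not part of the job. Origin at the centre of its underside.
- film_sleeve: White roll of masking film without a spindle, 110 mm long and 73 mm in diameter, lying on its side at the back; not part of the job. Origin at the centre of its underside.

How it is judged:
At the end, for the whole second after the job is handed in: Each full roll is in the dispenser of its width, axle bottomed in both slots (its middle within 6 mm front to back, 13 mm sideways, 4 mm in height of the seated position, axle within 0.06 rad of the slots' line); the empty core is in the black box; all released and at rest (x of roll_narrow in the frame of dispenser_narrow between -0.006 and 0.006 m and y of roll_narrow in the frame of dispenser_narrow between -0.013 and 0.013 m and z of roll_narrow in the frame of dispenser_narrow between 0.051 and 0.059 m and angle between the y axis of roll_narrow and the y axis of dispenser_narrow, either way round below 0.06 rad and linear speed of each of roll_narrow, roll_middle, roll_wide, empty_core below 0.02 m/s and x of roll_middle in the frame of dispenser_middle between -0.006 and 0.006 m and y of roll_middle in the frame of dispenser_middle between -0.013 and 0.013 m and z of roll_middle in the frame of dispenser_middle between 0.051 and 0.059 m and angle between the y axis of roll_middle and the y axis of dispenser_middle, either way round below 0.06 rad and x of roll_wide in the frame of dispenser_wide between -0.006 and 0.006 m and y of roll_wide in the frame of dispenser_wide between -0.013 and 0.013 m and z of roll_wide in the frame of dispenser_wide between 0.051 and 0.059 m and angle between the y axis of roll_wide and the y axis of dispenser_wide, either way round below 0.06 rad and x of empty_core in the frame of core_box between -0.06 and 0.06 m and y of empty_core in the frame of core_box between -0.13 and 0.13 m and z of empty_core in the frame of core_box between 0 and 0.08 m); the robot touches nothing.
It fails at once if a loose roll without a spindle is shifted by more than 40 mm (distance of any of masking_roll, film_sleeve from where it was at the start of the episode above 0.04 m).
It also fails if it takes over 102 s, if anything falls off the work surface, if the arm or the gripper's body presses on something with over 40 N, if the wrist force passes 120 N, or if a joint passes its speed limit or range.

### The arm

A 6-joint arm with a two-finger parallel gripper is mounted at the origin on a cart in front of the work surface, level with it; the furniture and walls round the work are solid. World frame = base frame: x ahead of the robot, y to its left, z up, the work surface at z = 0. Lengths are in m, angles in rad, forces in N, time in s.
With the tool pointing down it reaches from about 0.35 to 0.8 m from the base axis. Payload 7.3 kg.
Tool frame: the origin (TCP) lies at the very end of the fingers, on their centre line; the grasp point (between the pads) lies 19 mm behind it (robot.grasp_offset is the distance from the TCP to the grasp point, in m); z points along the fingers, y is the line along which they close (so a half turn about z gives the same grasp; the last joint's range is limited). The gripper opens to 85 mm and grips with 20 to 120 N. Pads are 22 mm wide; open, the fingers measure 114 mm over their backs; the gripper's body (76 mm by 85 mm) begins 54 mm behind the grasp point. The pads swing forward as they close: fully open they stand 13 mm farther back than shut.
Start: joints at [1.003, 0.342, 1.524, -0, 1.275, -0.146], TCP at [0.215, 0.479, 0.231] pointing down, gripper open.
Joint ranges: [-2.53, 2.53], [-0.77, 2.02], [0.04, 2.7], [-1, 4.14], [0.28, 2.66], [-3.11, 3.11]. Speed limits (rad/s): [2.57, 2.57, 3.14, 3.14, 3.14, 3.14].

### API

Orientations are given as a 3x3 rotation matrix whose columns are the frame's x, y, z axes.
In Python, from bench import robot gives the robot as it stands. Calls block until the motion is done:
- robot.movep(position, orientation): joint-space move of the TCP to a pose.
- robot.line_to(position, frame=None, velocity=0.15): straight line of the TCP; frame=None keeps the orientation; velocity is the mean speed in m/s.
- robot.move_j(angles): joint-space move.
- robot.ungrasp() and robot.close(): open the fingers fully, or close them until they stop; the grip force is fixed at half the most.
- robot.pause(seconds).
- robot.inverse_kinematics(position, orientation): joint angles nearest the present ones, or None.
- robot.get_image(name): name is "scene" or "top" or "wrist"; returns a dict with "color" (420x560x3 uint8, red, green, blue), "z_map" (420x560 float32, m along the optical axis (not along the pixel's ray), 0 where there is no reading), "fx", "fy", "cx", "cy" (pixels), "dist" ([k1, k2, p1, p2, k3] as OpenCV has them; the pictures are not rectified), "R" (3x3) and "t" (3): a world point X has camera coordinates R X + t. Camera axes: x right, y down, z forward; pixel columns grow to the right and rows downward; lengths in m; the calibration is good to about 2 mm. A picture is of the moment at which its call begins.
A pose or a line that the arm cannot do raises robot.Unreachable and nothing moves.
- robot.job_done(): hands the job in; it is judged then, once.
Readings, each from a call of its own:
- robot.read_time_s(): time.
- robot.read_qpos(): joint angles.
- robot.read_dq(): joint speeds.
- robot.read_joint_efforts(): joint torques, N m.
- robot.read_ee_pos(): TCP position.
- robot.read_tcp_rot(): TCP orientation.
- robot.read_ft_force(): force on the tool from outside, world axes, zero at the start.
- robot.read_wrist_torque(): the same for the moment, N m.
- robot.read_gripper_width(): finger opening in m.
- robot.read_grasp_force(): force on a finger pad.
Only numpy, scipy, OpenCV 4.12 (cv2) and the standard library are available. Lean on these libraries where they do the work, as an engineer would, in place of code of your own. Each camera call takes 0.05 s, during which the arm holds its last target. There are 200 camera calls.

## Working session

There is one attempt and no reset: what is moved stays moved. The work goes in short steps, each a Python script; the robot and the scene stay as the last script left them, time stands still between calls to the robot, and variables do not carry over. Pictures are saved under pics/ and viewed, at most 14 in all, crops included, and the job is handed in when it is done.

```bash
mkdir -p pics; ls
python3 - <<'E'
from bench import robot
import cv2,numpy as np
for n in("scene","top"):
    im=robot.get_image(n); cv2.imwrite(f"pics/{n}0.png",im["color"][:,:,::-1]); np.savez(f"{n}0.npz",**im)
    print(n,im["fx"],im["cx"],im["cy"],im["dist"],im["R"],im["t"],(im["z_map"]>0).mean())
print(robot.read_time_s(),robot.read_tcp_rot())
E
```

```text
pics
scene 410.0668055905716 280.2573498575741 203.44360128441247 [-0.08067059  0.          0.          0.          0.        ] [[ 0.69543697 -0.71839416 -0.01665121]
 [-0.2894213  -0.25881248 -0.92154838]
 [ 0.65772543  0.64569802 -0.38790634]] [-0.31138876  0.22248888  0.77704361] 0.9962117346938776
top 460.14847335632277 275.44433845494495 202.73525939842034 [-0.07101289  0.          0.          0.          0.        ] [[ 0.0156167  -0.99985403  0.00693021]
 [-0.99465746 -0.01624214 -0.10194472]
 [ 0.1020424  -0.00530115 -0.99476593]] [0.03501892 0.50270696 1.3989981 ] 0.9959013605442177
0.1 [[-9.12359523e-01  4.09389235e-01 -7.44573756e-04]
 [ 4.09389859e-01  9.12358824e-01 -1.14900485e-03]
 [ 2.08928218e-04 -1.35312646e-03 -9.99999063e-01]]
```

View pics/scene0.png

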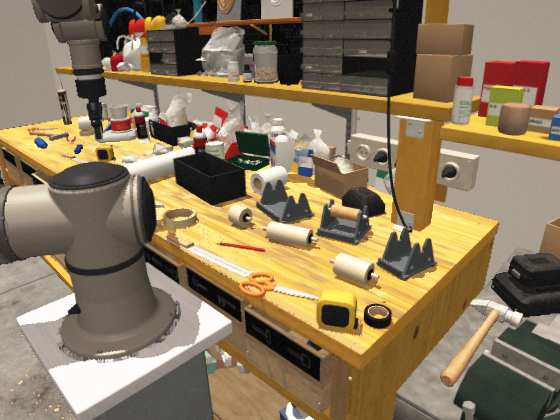

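View pics/top0.png

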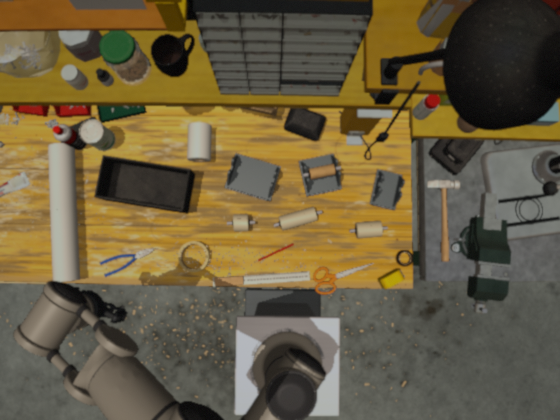

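The scene view shows the robot at lower left. The top view shows the loaded rolls at about (243,222) narrow, (298,218) wide and (370,229) middle. The dispensers are at (253,176) wide, (321,174) middle with the core, and (388,189) narrow, and the black box is at (146,184). Next I'll measure these from colour and depth.

```bash
cat > h.py <<'E'
import numpy as np,cv2
def cloud(im):
    h,w=im["z_map"].shape; u,v=np.meshgrid(np.arange(w),np.arange(h))
    K=np.array([[im["fx"],0,im["cx"]],[0,im["fy"],im["cy"]],[0,0,1]],float)
    n=cv2.undistortPoints(np.stack([u,v],-1).reshape(-1,1,2).astype(float),K,np.asarray(im["dist"],float)).reshape(h,w,2)
    z=im["z_map"][...,None].astype(float); P=np.concatenate([n*z,z],-1)
    return (P-im["t"])@im["R"]          # world points, R^T(p-t)
def ray(im,uv,zp):
    K=np.array([[im["fx"],0,im["cx"]],[0,im["fy"],im["cy"]],[0,0,1]],float)
    n=cv2.undistortPoints(np.array(uv,float).reshape(-1,1,2),K,np.asarray(im["dist"],float)).reshape(-1,2)
    d=np.c_[n,np.ones(len(n))]@im["R"]; c=-np.asarray(im["R"]).T@im["t"]
    return c+d*((zp-c[2])/d[:,2])[:,None]
def proj(im,X):
    K=np.array([[im["fx"],0,im["cx"]],[0,im["fy"],im["cy"]],[0,0,1]],float)
    return cv2.projectPoints(np.array(X,float).reshape(-1,1,3),cv2.Rodrigues(np.asarray(im["R"],float))[0],np.asarray(im["t"],float),K,np.asarray(im["dist"],float))[0].reshape(-1,2)
E
python3 - <<'E'
from h import *
for n in("top","scene"):
    im=dict(np.load(n+"0.npz")); P=cloud(im); hsv=cv2.cvtColor(im["color"],cv2.COLOR_RGB2HSV)
    x,y,z=P[...,0],P[...,1],P[...,2]
    m=((z>0.012)&(z<0.13)&(x>0.25)&(x<0.8)&(y>-.5)&(y<.7)).astype(np.uint8)
    k,l,st,c=cv2.connectedComponentsWithStats(m)
    print(n)
    for i in range(1,k):
        if st[i,4]<60: continue
        q=P[l==i]; s=np.median(hsv[l==i],0)
        (cx,cy),(a,b),an=cv2.minAreaRect(q[:,:2].astype(np.float32))
        print(c[i].round(),st[i,4],"hsv",s,"zmax %.3f"%np.percentile(q[:,2],98),"rect",np.round([cx,cy,a,b,an],3))
im=dict(np.load("top0.npz"))
cv2.imwrite("pics/topcrop.png",cv2.resize(im["color"][145:265,215:415,::-1],None,fx=4,fy=4,interpolation=cv2.INTER_CUBIC))
E
```

```text
top
[ 83. 113.] 74 hsv [  2.  222.5  97. ] zmax 0.038 rect [7.7900e-01 6.6900e-01 1.9000e-02 5.7000e-02 2.4914e+01]
[ 75. 192.] 3862 hsv [ 19.  34. 144.] zmax 0.112 rect [ 0.548  0.653  0.207  0.587 71.793]
[266. 110.] 122 hsv [ 17. 125.  90.] zmax 0.125 rect [0.781 0.082 0.037 0.078 0.165]
[305. 123.] 944 hsv [15. 39. 46.] zmax 0.061 rect [ 7.6000e-01 -4.5000e-02  1.2100e-01  8.4000e-02  7.0201e+01]
[355. 128.] 421 hsv [ 19. 212.  83.] zmax 0.128 rect [ 0.734 -0.198  0.133  0.055 52.205]
[199. 142.] 880 hsv [ 19.  33. 174.] zmax 0.078 rect [0.687 0.284 0.11  0.073 0.761]
[231. 169.] 147 hsv [40. 13. 56.] zmax 0.081 rect [6.0700e-01 1.7800e-01 1.8000e-02 1.0500e-01 7.4858e+01]
[141. 181.] 1527 hsv [18. 46. 24.] zmax 0.100 rect [ 0.55   0.442  0.272  0.131 81.726]
[321. 171.] 592 hsv [ 17.  91. 109.] zmax 0.080 rect [ 0.599 -0.095  0.105  0.117 11.779]
[262. 187.] 189 hsv [38. 10. 93.] zmax 0.080 rect [ 0.543  0.101  0.086  0.176 22.786]
[378. 185.] 172 hsv [60.  8. 59.] zmax 0.080 rect [ 5.6400e-01 -2.8200e-01  3.1000e-02  1.0400e-01  7.4652e+01]
[398. 190.] 182 hsv [60. 11. 54.] zma
[... 932 characters left out ...]
 zmax 0.074 rect [ 0.616  0.178  0.307  0.141 59.621]
[410. 225.] 3000 hsv [ 18.   95.5 143. ] zmax 0.126 rect [ 0.631 -0.269  0.312  0.12  23.66 ]
[239. 214.] 376 hsv [ 18.   79.  167.5] zmax 0.054 rect [ 0.43   0.141  0.05   0.067 42.281]
[179. 216.] 349 hsv [ 19. 110. 153.] zmax 0.025 rect [ 0.332  0.293  0.1    0.091 57.765]
[290. 233.] 789 hsv [ 20.  63. 232.] zmax 0.046 rect [ 0.447 -0.03   0.048  0.154 24.502]
[354. 268.] 880 hsv [ 20.5  62.  234. ] zmax 0.049 rect [ 0.416 -0.248  0.05   0.116 16.941]
[340. 308.] 1102 hsv [ 26.5 160.  166. ] zmax 0.067 rect [ 0.273 -0.316  0.036  0.073 28.443]
[377. 313.] 312 hsv [ 15.  108.5  52.5] zmax 0.019 rect [ 0.335 -0.361  0.052  0.049 41.422]
```

View pics/topcrop.png

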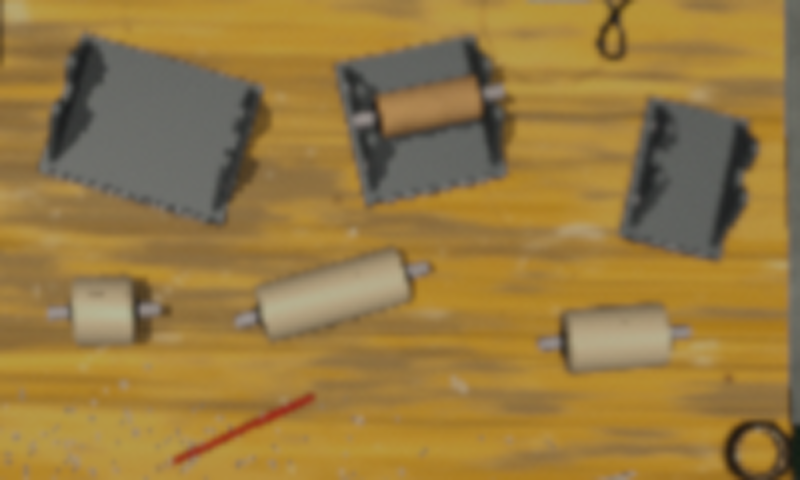

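The crop shows all three rolls with bare axle stubs. The core axle sits in the middle dispenser at about (365,118) to (495,92) in the crop, and the cheek teeth are visible on each side. Next I'll fit poses from the cheek teeth, the roll masks and both depth views.

Run:
```python
from h import *
ims={n:dict(np.load(n+"0.npz")) for n in("top","scene")}
for n,im in ims.items():
    P=cloud(im); hsv=cv2.cvtColor(im["color"],cv2.COLOR_RGB2HSV).astype(int)
    x,y,z=P[...,0],P[...,1],P[...,2]
    b=(x>.3)&(x<.5)&(y>-.45)&(y<.25)&(np.abs(z)<.006)
    print(n,"bench z",np.median(z[b]).round(4))
    reg=(x>.3)&(x<.68)&(y>-.42)&(y<.25)&(z>.1)
    print(" high pts",reg.sum(), P[reg].min(0) if reg.any() else"")
    # dispenser teeth, three slices
    for nm,(cx,cy),r in(("wide",(.57,.12),.11),("mid",(.598,-.095),.09),("nar",(.557,-.31),.09)):
        for lo,hi in((.06,.09),(.04,.09),(.015,.09)):
            m=(np.hypot(x-cx,y-cy)<r)&(z>lo)&(z<hi)&(hsv[...,1]<60)
            m=m.astype(np.uint8); k,l,st,c=cv2.connectedComponentsWithStats(m,connectivity=8)
            print(nm,lo,[ (st[i,4],*P[l==i].mean(0).round(3)) for i in range(1,k) if st[i,4]>5])
    # rolls: cream colour, cylinder
    for nm,(cx,cy),zr in(("nar",(.437,.148),.054),("wide",(.452,-.028),.046),("mid",(.42,-.246),.05),("core",(.598,-.095),.072)):
        m=(np.hypot(x-cx,y-cy)<.085)&(z>zr-.012)&(z<zr+.012)&(hsv[...,1]>45)
        q=P[m]; d=q[:,:2]-q[:,:2].mean(0); w,v=np.linalg.eigh(d.T@d); a=v[:,1]*np.sign(v[1,1]); s=d@a; t=d@[a[1],-a[0]]
        print(nm,m.sum(),"mid",(q[:,:2].mean(0)+a*(s.max()+s.min())/2+np.array([a[1],-a[0]])*(np.percentile(t,2)+np.percentile(t,98))/2).round(4),"len",np.ptp(s).round(3),"wid",np.ptp(t).round(3),"yaw",np.degrees(np.arctan2(-a[0],a[1])).round(1),"z98",np.percentile(q[:,2],98).round(4))
```

```text
top bench z 0.0005
 high pts 17890 [ 0.35671722 -0.4199838   0.10130433]
wide 0.06 [(np.int32(12), np.float64(0.624), np.float64(0.174), np.float64(0.075)), (np.int32(14), np.float64(0.585), np.float64(0.185), np.float64(0.071)), (np.int32(16), np.float64(0.587), np.float64(0.047), np.float64(0.073)), (np.int32(19), np.float64(0.549), np.float64(0.057), np.float64(0.073))]
wide 0.04 [(np.int32(57), np.float64(0.605), np.float64(0.179), np.float64(0.06)), (np.int32(59), np.float64(0.566), np.float64(0.053), np.float64(0.063))]
wide 0.015 [(np.int32(99), np.float64(0.604), np.float64(0.179), np.float64(0.046)), (np.int32(86), np.float64(0.565), np.float64(0.053), np.float64(0.052)), (np.int32(53), np.float64(0.53), np.float64(0.132), np.float64(0.024))]
mid 0.06 [(np.int32(12), np.float64(0.627), np.float64(-0.137), np.float64(0.073)), (np.int32(21), np.float64(0.606), np.float64(-0.043), np.float64(0.072)), (np.int32(7), np.float64(0.612), np.float64(-0.147), np.float64(0.062)), (np.int32(16), np.float64(0.589), np.float64(-0.146), np.float64(0.072)), (np.int32(8), np.float64(0.588), 
[... 2850 characters left out ...]
(-0.271), np.float64(0.068)), (np.int32(42), np.float64(0.561), np.float64(-0.344), np.float64(0.069)), (np.int32(50), np.float64(0.523), np.float64(-0.335), np.float64(0.068))]
nar 0.04 [(np.int32(247), np.float64(0.555), np.float64(-0.275), np.float64(0.056)), (np.int32(259), np.float64(0.541), np.float64(-0.339), np.float64(0.056))]
nar 0.015 [(np.int32(1120), np.float64(0.542), np.float64(-0.307), np.float64(0.04))]
nar 69 mid [0.4317 0.1433] len 0.057 wid 0.043 yaw 36.4 z98 0.0529
wide 116 mid [ 0.4486 -0.0297] len 0.114 wid 0.038 yaw 20.9 z98 0.0448
mid 119 mid [ 0.4183 -0.2472] len 0.079 wid 0.042 yaw 14.6 z98 0.0484
core 217 mid [ 0.5963 -0.0906] len 0.094 wid 0.06 yaw 8.9 z98 0.0757
```

```bash
cat >> h.py <<'E'
from bench import robot
def frame(yaw,s=1):
    y=s*np.array([np.cos(yaw),np.sin(yaw),0]); z=np.array([0,0,-1.]); return np.c_[np.cross(y,z),y,z]
def best(p,yaw):
    """down-pointing frame with closing line across an axle of this yaw; half-turn with the smaller last-joint motion"""
    q0=robot.read_qpos(); o=[]
    for s in(1,-1):
        q=robot.inverse_kinematics(p,frame(yaw,s))
        if q is not None:o.append((abs(np.array(q)-q0)[5]+.3*abs(q[5]),s))
    return frame(yaw,min(o)[1])
E
python3 - <<'E'
from h import *
for n in("top","scene"):
    im=dict(np.load(n+"0.npz")); P=cloud(im).reshape(-1,3)
    for y0 in np.arange(-.45,.55,.1):
        q=P[(P[:,1]>y0)&(P[:,1]<y0+.1)&(P[:,2]>.13)&(P[:,2]<.9)&(P[:,0]>.4)&(P[:,0]<.95)]
        if len(q): i=q[:,0]<np.percentile(q[:,0],5); print(n,y0.round(2),len(q),"xmin",q[:,0].min().round(2),"z there",q[i,2].min().round(2),q[i,2].max().round(2))
t=robot.read_time_s()
p=[.597,-.095,.2]; robot.movep(p,best(p,np.radians(13)))
print(robot.read_time_s()-t,robot.read_qpos())
im=robot.get_image("wrist"); np.savez("w_mid.npz",**im); cv2.imwrite("pics/w_mid.png",im["color"][:,:,::-1])
print(im["fx"],np.round(-im["R"].T@im["t"],3),np.round(im["R"],2))
E
```

```text
top -0.45 1309 xmin 0.65 z there 0.28 0.31
top -0.35 1757 xmin 0.52 z there 0.85 0.9
top -0.25 8635 xmin 0.52 z there 0.85 0.9
top -0.15 5775 xmin 0.64 z there 0.58 0.66
top -0.05 5500 xmin 0.71 z there 0.3 0.35
top 0.05 5456 xmin 0.71 z there 0.31 0.35
top 0.15 4021 xmin 0.71 z there 0.31 0.34
top 0.25 4234 xmin 0.71 z there 0.3 0.34
top 0.35 4874 xmin 0.71 z there 0.31 0.35
top 0.45 4293 xmin 0.71 z there 0.31 0.35
scene -0.45 4034 xmin 0.65 z there 0.28 0.31
scene -0.35 5070 xmin 0.64 z there 0.28 0.31
scene -0.25 6548 xmin 0.6 z there 0.31 0.54
scene -0.15 4628 xmin 0.66 z there 0.31 0.55
scene -0.05 4153 xmin 0.71 z there 0.3 0.34
scene 0.05 3567 xmin 0.71 z there 0.31 0.34
scene 0.15 1213 xmin 0.71 z there 0.31 0.34
scene 0.25 1478 xmin 0.71 z there 0.31 0.34
scene 0.35 2754 xmin 0.71 z there 0.3 0.34
scene 0.45 1528 xmin 0.71 z there 0.31 0.34
2.4499999999999997 [-2.82925487e-01  5.11980105e-01  1.34154566e+00  2.68590918e-04
  1.28794168e+00 -5.11395209e-01]
323.3375002423978 [ 0.58  -0.016  0.342] [[ 0.97  0.23  0.  ]
 [ 0.21 -0.92  0.32]
 [ 0.07 -0.31 -0.95]]
```

View pics/w_mid.png

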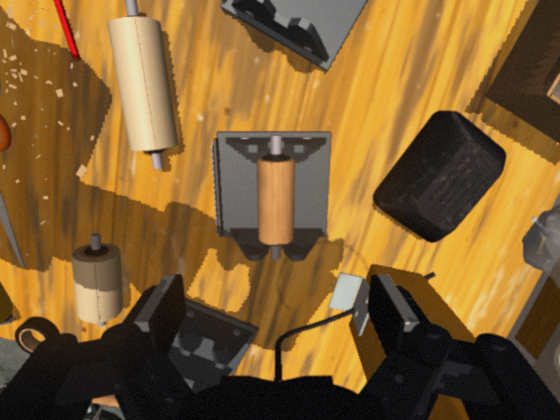

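The wrist view shows the core at (276,198). Its axle ends are at about (277,140) and (276,252), and the cheek teeth are on either side. I'll measure it and then pick it up.

```bash
cat >> h.py <<'E'
def teeth(im,c,r=.1):
    P=cloud(im); hsv=cv2.cvtColor(im["color"],cv2.COLOR_RGB2HSV); z=P[...,2]
    m=((np.hypot(P[...,0]-c[0],P[...,1]-c[1])<r)&(z>.06)&(z<.09)&(hsv[...,1]<110)).astype(np.uint8)
    k,l,st,_=cv2.connectedComponentsWithStats(m)
    return [(int(st[i,4]),*[float(v) for v in ((P[l==i].min(0)+P[l==i].max(0))/2).round(4)]) for i in range(1,k) if st[i,4]>12]
E
python3 - <<'E'
from h import *
im=dict(np.load("w_mid.npz"))
for nm,c in(("mid",(.597,-.095)),("wide",(.585,.115)),("nar",(.553,-.305))): print(nm,teeth(im,c))
print("axle ends",ray(im,[(277,140),(276,252)],.06))
P=cloud(im); hsv=cv2.cvtColor(im["color"],cv2.COLOR_RGB2HSV).astype(int)
b=(hsv[...,1]>70)&(P[...,2]>.058)&(P[...,2]<.085)&(np.hypot(P[...,0]-.597,P[...,1]+.095)<.06)
q=P[b].astype(np.float32); print("core",cv2.minAreaRect(q[:,:2]),np.percentile(q[:,2],98),cv2.boundingRect(b.astype(np.uint8)))
for nm,(x,y) in(("midroll",(.42,-.246)),("wideroll",(.452,-.028))):
    b=(hsv[...,1]>35)&(P[...,2]>.03)&(P[...,2]<.085)&(np.hypot(P[...,0]-x,P[...,1]-y)<.075); q=P[b].astype(np.float32); print(nm,cv2.minAreaRect(q[:,:2]),np.percentile(q[:,2],98))
E
```

```text
mid [(259, 0.5681, -0.0525, 0.0697), (247, 0.6061, -0.0437, 0.0696), (66, 0.5884, -0.0575, 0.0636), (254, 0.5901, -0.1471, 0.0693), (259, 0.6282, -0.1382, 0.0696)]
wide [(220, 0.5512, 0.054, 0.0693), (387, 0.5874, 0.0458, 0.0698)]
nar [(295, 0.5431, -0.2695, 0.0695), (270, 0.5809, -0.2773, 0.0695), (20, 0.5594, -0.3375, 0.0632)]
axle ends [[ 0.58708489 -0.0428277   0.06      ]
 [ 0.61012994 -0.14570611  0.06      ]]Traceback (most recent call last):
  File "<stdin>", line 7, in <module>
cv2.error: OpenCV(4.12.0) /io/opencv/modules/imgproc/src/convhull.cpp:143: error: (-215:Assertion failed) total >= 0 && (depth == CV_32F || depth == CV_32S) in function 'convexHull'
```

```bash
cat >> h.py <<'E'
def at(c,yaw,z,v=.25):
    robot.line_to([c[0],c[1],z],None,v)
def go(c,yaw,z):
    p=[c[0],c[1],z]; robot.movep(p,best(p,yaw))
def stat(s): print(s,"t %.1f"%robot.read_time_s(),"w %.3f"%robot.read_gripper_width(),"F",np.round(robot.read_ft_force(),1),"g %.0f"%robot.read_grasp_force(),np.round(robot.read_ee_pos(),3))
E
python3 - <<'E'
from h import *
c=(.598,-.0954); a=np.radians(13.1)
go(c,a,.13); at(c,a,.037,.15); stat("down"); robot.close(); stat("closed")
at(c,a,.17); stat("up")
b=(.55,.442); go(b,np.radians(-8.3),.16); at(b,0,.11); stat("box")
im=robot.get_image("wrist"); np.savez("w_box.npz",**im); cv2.imwrite("pics/w_box.png",im["color"][:,:,::-1])
E
```

```text
down t 3.8 w 0.085 F [ 1.3 -0.2 -0.1] g 0 [ 0.599 -0.096  0.039]
closed t 4.3 w 0.033 F [-0.8  0.1  4.3] g 59 [ 0.599 -0.095  0.038]
up t 5.0 w 0.033 F [-0.2  0.4 -1.4] g 59 [ 0.597 -0.095  0.168]
box t 7.3 w 0.032 F [0.  0.3 0.7] g 60 [0.55  0.441 0.109]
```

View pics/w_box.png

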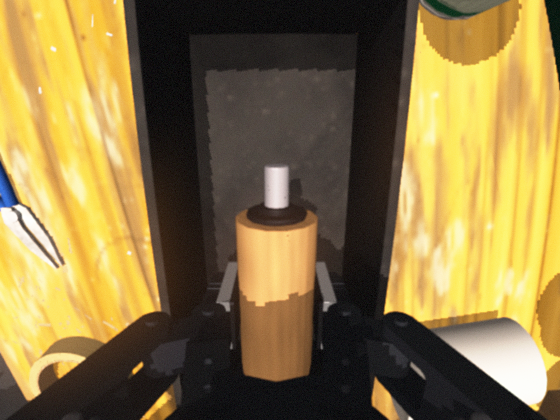

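The core is held level and centred over the box at (277,290). I'll release it, then take wrist views above the wide and narrow dispensers and the rolls.

```bash
python3 - <<'E'
from h import *
robot.ungrasp(); stat("rel"); at((.55,.442),0,.2)
for nm,c,a in(("A",(.56,.06),-16),("B",(.52,-.36),-12)):
    go(c,np.radians(a),.2); robot.pause(.2); im=robot.get_image("wrist"); np.savez(f"w_{nm}.npz",**im); cv2.imwrite(f"pics/w_{nm}.png",im["color"][:,:,::-1])
    stat(nm)
    for n,d in(("wide",(.587,.114)),("nar",(.555,-.304))): print(n,teeth(im,d))
    P=cloud(im); hsv=cv2.cvtColor(im["color"],cv2.COLOR_RGB2HSV).astype(int)
    for n,(x,y),r,D in(("nar",(.4395,.149),.05,.054),("wide",(.456,-.0262),.08,.046),("mid",(.425,-.244),.06,.05)):
        b=(P[...,2]>D*.6)&(P[...,2]<.09)&(np.hypot(P[...,0]-x,P[...,1]-y)<r); q=P[b].astype(np.float32)
        if len(q)>200: print(n,len(q),cv2.minAreaRect(q[:,:2]),np.percentile(q[:,2],98))
E
python3 -c "
import cv2,numpy as np
cv2.imwrite('pics/AB.png',cv2.resize(np.hstack([cv2.imread('pics/w_A.png'),cv2.imread('pics/w_B.png')]),(800,300)))"
```

```text
rel t 7.9 w 0.085 F [ 0.1 -0.1 -0.2] g 0 [0.55  0.442 0.11 ]
A t 10.1 w 0.085 F [ 0.3  0.  -0.1] g 0 [0.56  0.061 0.2  ]
wide [(330, 0.5869, 0.1854, 0.0697), (341, 0.6247, 0.1742, 0.0698), (259, 0.5502, 0.0573, 0.0696), (253, 0.5876, 0.0469, 0.0697)]
nar []Traceback (most recent call last):
  File "<stdin>", line 10, in <module>
cv2.error: OpenCV(4.12.0) /io/opencv/modules/imgproc/src/convhull.cpp:143: error: (-215:Assertion failed) total >= 0 && (depth == CV_32F || depth == CV_32S) in function 'convexHull'

[ WARN:0@0.027] global loadsave.cpp:275 findDecoder imread_('pics/w_B.png'): can't open/read file: check file path/integrity
Traceback (most recent call last):
ValueError: all the input arrays must have same number of dimensions, but the array at index 0 has 3 dimension(s) and the array at index 1 has 1 dimension(s)
```

Run:
```python
from h import *
out=[]
for nm,c,a,r,D in(("narrow",(.4395,.149),-1,.05,.054),("wide",(.456,-.0262),17,.08,.046),("mid",(.425,-.244),5.2,.062,.05),("ndisp",(.555,-.304),-12.5,0,0)):
    go(c,np.radians(a),.2); robot.pause(.2); im=robot.get_image("wrist"); np.savez(f"w_{nm}.npz",**im); stat(nm)
    out.append(cv2.resize(im["color"][:,:,::-1],(400,300)))
    if not r: print(teeth(im,c)); continue
    P=cloud(im); b=(P[...,2]>D*.55)&(P[...,2]<.09)&(np.hypot(P[...,0]-c[0],P[...,1]-c[1])<r)
    q=np.ascontiguousarray(P[b][:,:2],dtype=np.float32); print(cv2.minAreaRect(q),np.percentile(P[b][:,2],98))
cv2.imwrite('pics/four.png',np.vstack([np.hstack(out[:2]),np.hstack(out[2:])]))
```

```text
narrow t 11.0 w 0.085 F [-0.1  0.6 -0.2] g 0 [0.44  0.148 0.2  ]
((0.4398176968097687, 0.1489676535129547), (0.06681360304355621, 0.06667246669530869), 50.340171813964844) 0.053901801833445895
wide t 11.9 w 0.085 F [0.6 0.2 1.2] g 0 [ 0.456 -0.025  0.2  ]
((0.4556403160095215, -0.026816755533218384), (0.045167211443185806, 0.1543113887310028), 17.194896697998047) 0.046071135575880606
mid t 13.1 w 0.085 F [ 0.1  0.7 -0.9] g 0 [ 0.425 -0.243  0.2  ]
((0.4250076413154602, -0.2451728880405426), (0.04908101260662079, 0.11810192465782166), 5.7830891609191895) 0.050116736931967366
ndisp t 14.0 w 0.086 F [ 0.4  0.2 -0.7] g 0 [ 0.554 -0.304  0.201]
[(251, 0.543, -0.2701, 0.07), (267, 0.581, -0.2788, 0.0694), (260, 0.5289, -0.3335, 0.0693), (258, 0.5669, -0.3418, 0.0698)]
```

View pics/four.png

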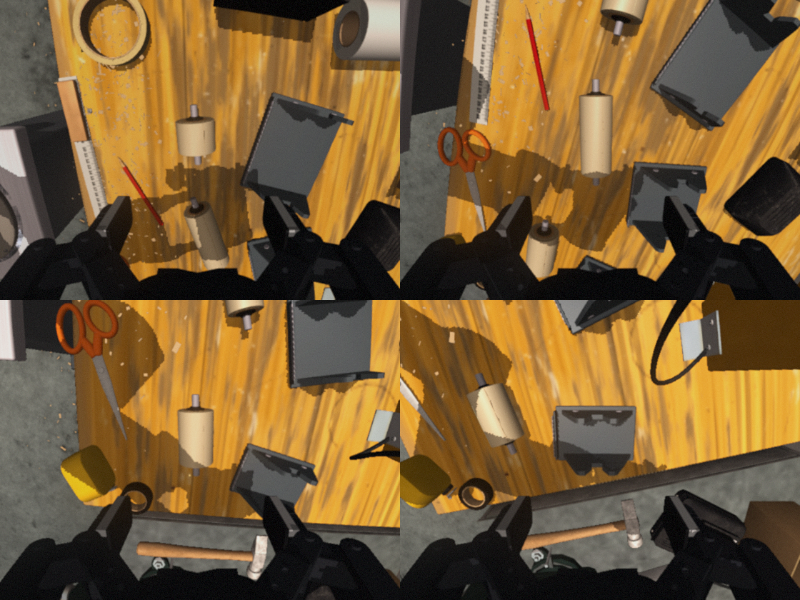

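The tiles show each roll and the narrow dispenser near the middle of its view, clear of neighbours, and the measurements agree to about 1 mm. Now the middle roll.

```bash
cat >> h.py <<'E'
def load(rc,ryaw,rad,dc,dyaw,ztop=.16):
    ry,dy=np.radians([ryaw,dyaw])
    go(rc,ry,.1); at(rc,ry,rad-.019,.12); stat("at roll"); robot.close(); stat("closed")
    off=robot.read_ee_pos()[2]-rad
    at(rc,ry,ztop); stat("lifted")
    go(dc,dy,ztop); at(dc,dy,.085+off,.2); at(dc,dy,.060+off,.06); robot.pause(.2); stat("in slot")
    robot.ungrasp(); stat("released"); at(dc,dy,.2)
    robot.pause(.2); return robot.get_image("wrist")
def check(im,c,yaw,D,L):
    P=cloud(im); d=P[...,:2]-c; a=np.array([-np.sin(yaw),np.cos(yaw)]); s=d@a; t=d@[a[1],-a[0]]
    b=(abs(s)<L/2+.012)&(abs(t)<.04)&(P[...,2]>.064)&(P[...,2]<.12)&(cv2.cvtColor(im["color"],cv2.COLOR_RGB2HSV)[...,1]>35)
    q=np.ascontiguousarray(P[b][:,:2],dtype=np.float32); print("roll",len(q),cv2.minAreaRect(q),"top-D/2",np.percentile(P[b][:,2],98)-D/2)
E
python3 - <<'E'
from h import *
c,a=(.598,-.0954),13.1
im=load((.425,-.245),5.6,.025,c,a); np.savez("r_mid.npz",**im); cv2.imwrite("pics/r_mid.png",im["color"][:,:,::-1])
check(im,c,np.radians(a),.05,.076)
E
```

```text
at roll t 15.6 w 0.085 F [-0.5 -0.1  0.3] g 0 [ 0.426 -0.245  0.007]
closed t 16.1 w 0.049 F [-1.2  1.3  5.9] g 61 [ 0.425 -0.245  0.007]
lifted t 16.8 w 0.049 F [-0.5  0.8 -1.8] g 62 [ 0.424 -0.244  0.159]
in slot t 19.1 w 0.049 F [-0.6  0.8 -0.4] g 62 [ 0.598 -0.095  0.042]
released t 19.6 w 0.085 F [-0.1  0.1 -0.6] g 0 [ 0.598 -0.095  0.042]
roll 5056 ((0.5980532169342041, -0.0953906923532486), (0.05914822593331337, 0.10005079954862595), 13.312943458557129) top-D/2 0.054952519173498436
```

View pics/r_mid.png

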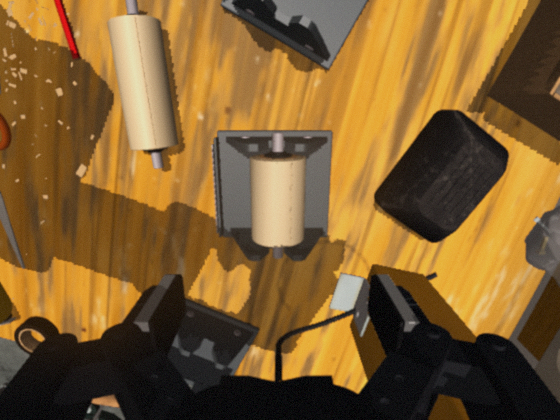

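The middle roll is seated: it sits at (277,200) with its axle in both slots, and the measured axle height is 55 mm. Next the wide and narrow rolls.

Run:
```python
from h import *
o=[]
for r,ry,rad,c,a,L in(((.4557,-.0267),17.2,.023,(.5874,.116),-16.1,.112),((.4398,.149),-1,.027,(.555,-.306),-12.6,.044)):
    im=load(r,ry,rad,c,a); o.append(cv2.resize(im["color"][:,:,::-1],(400,300)))
    check(im,c,np.radians(a),2*rad,L)
    if robot.read_gripper_width()<.08: break
im=robot.get_image("top"); o.append(im["color"][140:260,90:410,::-1]); 
cv2.imwrite("pics/fin.png",np.vstack([np.hstack(o[:2]),cv2.resize(o[2],(800,300))]))
```

```text
at roll t 22.3 w 0.086 F [ 0.2  0.6 -0.1] g 0 [ 0.456 -0.027  0.004]
closed t 22.8 w 0.045 F [-2.   1.2  6.6] g 60 [ 0.456 -0.027  0.005]
lifted t 23.6 w 0.044 F [-1.  -0.3 -1.7] g 61 [ 0.455 -0.026  0.159]
in slot t 25.8 w 0.045 F [-0.1 -0.4 -1.6] g 61 [0.588 0.116 0.042]
released t 26.3 w 0.085 F [-0.1 -0.6 -0.4] g 0 [0.587 0.116 0.042]
roll 6347 ((0.5881407260894775, 0.11577637493610382), (0.1358536332845688, 0.05996277928352356), 73.94837951660156) top-D/2 0.054990071375608
at roll t 29.0 w 0.086 F [0.3 0.4 0.3] g 0 [0.441 0.149 0.009]
closed t 29.4 w 0.053 F [-2.1 -0.3  8.2] g 60 [0.44  0.149 0.009]
lifted t 30.2 w 0.052 F [ 0.4 -0.2 -1.4] g 62 [0.439 0.149 0.159]
in slot t 33.3 w 0.053 F [-5.4  0.5 -5. ] g 63 [ 0.554 -0.305  0.041]
released t 33.7 w 0.086 F [0.5 0.3 1.2] g 0 [ 0.556 -0.306  0.043]
roll 3476 ((0.555182933807373, -0.3060357868671417), (0.06827090680599213, 0.06017668545246124), 77.10600280761719) top-D/2 0.05489141509898411
```

View pics/fin.png

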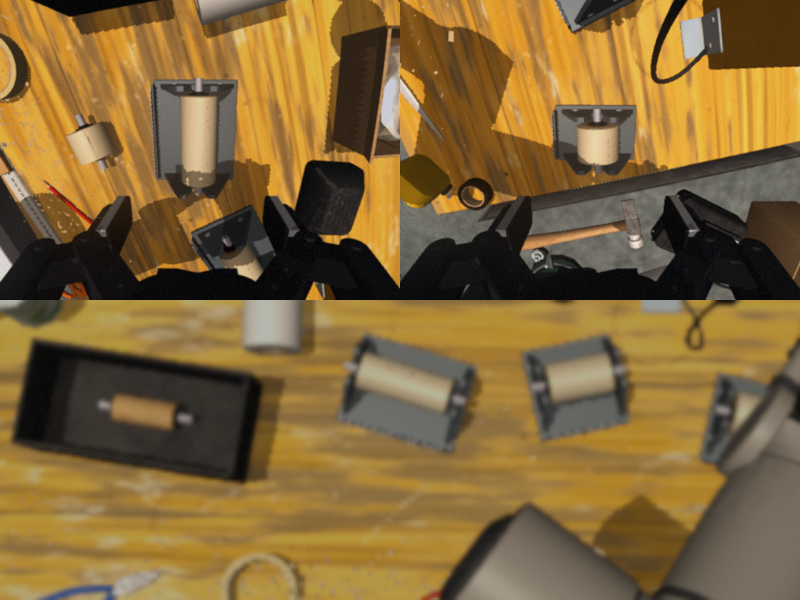

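The wide roll at (199,138) and the narrow roll at (598,145) are seated, with measured axle heights of 55 mm. The core lies in the box at (143,412), and the loose rolls haven't moved. I'm handing the job in.

```bash
python3 -c "
from bench import robot
print(robot.job_done())"
```

```text
the job is handed in; nothing more can be done
None
```

The job is handed in at about 34 s on the robot's clock: the last camera checks showed all three rolls seated in the dispensers of their own width with axles at about 55 mm, the empty core in the black box, and the loose rolls unmoved; the judge's verdict was not shown.

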